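# Load the control tray at the analyser

### The job

Gather the control set for the analyser into the blue tray: set each of the three capped bottles and the white slide cartridge down upright in the recess made for it (large, medium and small bottle in the large, medium and small round recess, the cartridge in the oblong one), seated on the recess floor. Leave the two opened bottles without caps standing where they are, and do not tip over or drop any of the set.

Things in the scene. Friction and masses are not known exactly. Their poses are not given: they have to be found in the camera images.
- large_bottle_mid (a point): Large capped bottle of amber glass with a paper band and straight sides up to its shoulder (59 mm up), 44 mm in diameter, 80 mm tall with its flat white screw cap (34 mm across); loose, about 150 g, upright on the table. Its point lies on its axis, half-way up; z points up to the cap, the yaw means nothing.
- medium_bottle_mid (a point): Medium capped bottle of amber glass with a paper band and straight sides up to its shoulder (53 mm up), 32 mm in diameter, 72 mm tall with its flat white screw cap (25 mm across); loose, about 80 g, upright on the table. Its point lies on its axis, half-way up; z points up to the cap, the yaw means nothing.
- small_vial_mid (a point): Small capped bottle of amber glass with a paper band and straight sides up to its shoulder (47 mm up), 24 mm in diameter, 64 mm tall with its flat white screw cap (19 mm across); loose, about 40 g, upright on the table. Its point lies on its axis, half-way up; z points up to the cap, the yaw means nothing.
- cartridge_mid (a point): Slide cartridge: an upright white plastic block, 26 mm (x) by 44 mm (y) by 64 mm tall, grey slides showing in its sides and a dark slot on top; loose, about 90 g. The point is its centre, half-way up; z up. Pinch it across x (26 mm). Either end may lead.
- open_bottle_mid (a point): Look-alike to be left alone: amber bottle like the medium one (32 mm in diameter, 70 mm tall) but opened, without cap: a narrow open neck 20 mm across with a dark mouth. Loose, upright. Its point lies on its axis, 36 mm up.
- open_vial_mid (a point): Look-alike to be left alone: amber vial like the small one (24 mm in diameter, 62 mm tall) but opened, without cap: a narrow open neck 15 mm across with a dark mouth. Loose, upright. Its point lies on its axis, 32 mm up.
- seat_large_floor (a point): Fixed white insert, a plate 72 x 72 mm, top 15 mm above the table, one of four in a row (73 mm apart, shuffled) in the fixed blue tray (96 x 314 mm, rim 12 mm high, yaw up to 0.3 rad). It has one round 62 mm recess with a dark floor, 10 mm deep; the point is the centre of the recess floor, 5 mm above the table; z up, y along the row, x across it. For the large bottle.
- seat_medium_floor (a point): Fixed white insert, a plate 72 x 72 mm, top 15 mm above the table, one of four in a row (73 mm apart, shuffled) in the fixed blue tray (96 x 314 mm, rim 12 mm high, yaw up to 0.3 rad). It has one round 50 mm recess with a dark floor, 10 mm deep; the point is the centre of the recess floor, 5 mm above the table; z up, y along the row, x across it. For the medium bottle.
- seat_small_floor (a point): Fixed white insert, a plate 72 x 72 mm, top 15 mm above the table, one of four in a row (73 mm apart, shuffled) in the fixed blue tray (96 x 314 mm, rim 12 mm high, yaw up to 0.3 rad). It has one round 41 mm recess with a dark floor, 10 mm deep; the point is the centre of the recess floor, 5 mm above the table; z up, y along the row, x across it. For the small capped bottle.
- seat_slot_floor (a point): Fixed white insert, a plate 72 x 72 mm, top 15 mm above the table, one of four in a row (73 mm apart, shuffled) in the fixed blue tray (96 x 314 mm, rim 12 mm high, yaw up to 0.3 rad). It has one oblong 42 mm (x) by 60 mm (y) recess with a dark floor, 10 mm deep; the point is the centre of the recess floor, 5 mm above the table; z up, y along the row, x across it. For the cartridge, its y along this y, either way round.
Mind the look-alikes: they are no part of the job. Leave any turquoise or yellow look-alike of the part that bears open_vial_mid alone.

How it is judged (in metres and radians):
At the end, for the whole second after the job is handed in: Each capped bottle and the cartridge stands upright (within 7 degrees) on the floor of its own recess (centre within 14 mm of the recess centre sideways and within 4 mm of its seated height), at rest; both opened bottles stand upright within 25 mm of where they were (horizontal distance between large_bottle_mid and seat_large_floor below 0.014 m and z of large_bottle_mid in the frame of seat_large_floor between 0.036 and 0.044 m and angle between each of large_bottle_mid, medium_bottle_mid, small_vial_mid, cartridge_mid, open_bottle_mid, open_vial_mid's own z axis and vertical below 0.12 rad and linear speed of each of large_bottle, medium_bottle, small_vial, cartridge, open_bottle, open_vial below 0.02 m/s and angular speed of each of large_bottle, medium_bottle, small_vial, cartridge below 0.2 rad/s and horizontal distance between medium_bottle_mid and seat_medium_floor below 0.014 m and z of medium_bottle_mid in the frame of seat_medium_floor between 0.032 and 0.04 m and horizontal distance between small_vial_mid and seat_small_floor below 0.014 m and z of small_vial_mid in the frame of seat_small_floor between 0.028 and 0.036 m and horizontal distance between cartridge_mid and seat_slot_floor below 0.014 m and z of cartridge_mid in the frame of seat_slot_floor between 0.028 and 0.036 m and distance of each of open_bottle_mid, open_vial_mid from where it was at the start of the episode below 0.025 m); the robot touches nothing.
It fails at once if a thing of the set tipped over (more than 40 degrees) (angle between any of large_bottle_mid, medium_bottle_mid, small_vial_mid, cartridge_mid's own z axis and vertical above 0.7 rad).
It fails at once if a thing of the set dropped (falling freely, faster than 0.5 m/s) ((linear speed of large_bottle above 0.5 m/s and contact force between large_bottle and the fingers below 0.05 N) or (linear speed of medium_bottle above 0.5 m/s and contact force between medium_bottle and the fingers below 0.05 N) or (linear speed of small_vial above 0.5 m/s and contact force between small_vial and the fingers below 0.05 N) or (linear speed of cartridge above 0.5 m/s and contact force between cartridge and the fingers below 0.05 N)).
It fails at once if an opened bottle disturbed (moved more than 25 mm) (distance of any of open_bottle_mid, open_vial_mid from where it was at the start of the episode above 0.025 m).
It also fails if it takes over 104 s, if anything falls off the work surface, if the arm or the gripper's body presses on something with over 40 N, if the wrist force passes 120 N, or if a joint passes its speed limit or range.

### The arm

A 6-joint arm with a two-finger parallel gripper is mounted at the origin on the work surface. World frame = base frame: x ahead of the robot, y to its left, z up, the work surface at z = 0. Lengths are in m, angles in degrees, forces in N, time in s.
With the tool pointing down it reaches from about 0.325 to 0.925 m from the base axis. Payload 3.1 kg.
Tool frame: the origin (TCP) lies on the centre line of the jaws, within the pads' length; the fingertips stand 19 mm ahead of it and the grasp point (between the pads) is the TCP; z points along the fingers, y is the line along which they close (so a half turn about z gives the same grasp; the last joint's range is limited). The gripper opens to 85 mm and grips with 20 to 120 N. Pads are 22 mm wide; open, the fingers measure 114 mm over their backs; the gripper's body (76 mm by 85 mm) begins 54 mm behind the grasp point. The pads swing forward as they close: fully open they stand 13 mm farther back than shut.
Start: joints at [-83.32, 12.427, 92.441, -0, 75.132, -6.429], TCP at [0.142, -0.609, 0.23] pointing down, gripper open.
Joint ranges: [-157.48, 157.48], [-44.54, 120.13], [17.64, 146.25], [-64.5, 244.5], [7.68, 150.69], [-147.95, 147.95]. Speed limits (degrees/s): [159.86, 159.86, 180, 180, 180, 180].

### API

Orientations are given as a 3x3 rotation matrix whose columns are the frame's x, y, z axes.
In Python, from bench import robot gives the robot as it stands.
- The arm moves only by the tool step_arm, never from a script. Its arguments are lists of equal length, an entry for each row: "travel": the shift along the tool's x, y, z normalised to -1 to 1, where 1 is 30 mm, a list of three; "rot": the turn, a rotation vector about the tool's x, y, z normalised to -1 to 1, where 1 is 0.15 rad, a list of three. A call has 1 to 20 rows; each row shifts and turns the commanded pose from where the row before left it, along the tool's axes as they then stand; what a row does not reach is not made up. A row lasts 1/8 s, in which the tool goes at most 62.5 mm and 10.7 degrees, less where a joint would pass 70% of its speed; a pose out of reach is approached as far as the arm can. A call with a number of a shift or a turn outside -1 to 1 is refused whole. A call with a gripper value outside its range is refused whole. "hand" is the opening, from 0 (shut) to 1 (fully open), set as the call begins (left out, the last holds). The fingers move at their own pace and stop on an object; "force" is the grip in N (left out, the last holds). Time passes only in rows, so rows that do not move let the fingers close. It gives the time, the measured TCP pose, the force, the opening and the grip force at its end, in the units of the state.
- robot.read_state(): the state, without advancing time (a new reading comes with each control period).
- robot.capture(name): name is "side" or "top" or "wrist"; returns a dict with "frame" (400x640x3 uint8, red, green, blue), "range_z" (400x640 float32, m along the optical axis (not along the pixel's ray), 0 where there is no reading), "fovy" (degrees; the focal length in pixels is half the picture's height over the tangent of half this angle, whatever the lens; pixels are square), "cx", "cy" (the principal point, pixels), "k1" (the pictures are not rectified: a ray, as slopes to the right and down, at radius r is drawn at 1 + k1 r^2 times it, then the intrinsics apply), "pose" (4x4, takes a point from camera to world coordinates). Camera axes: x right, y down, z forward; pixel columns grow to the right and rows downward; lengths in m; the calibration is good to about 2 mm. A picture is of the moment at which its call begins.
- robot.sign_off(): hands the job in; it is judged then, once.
The state is a dict: "time": time; "q": joint angles; "joint_velocities": joint speeds; "tau": joint torques, N m; "ee_pos": TCP position; "orientation": TCP orientation; "force": force on the tool from outside, world axes, zero at the start; "ft_torque": the same for the moment, N m; "gripper_width": finger opening in m; "gripper_force": force on a finger pad.
Only numpy, scipy, OpenCV 4.12 (cv2) and the standard library are available. Lean on these libraries where they do the work, as an engineer would, in place of code of your own. Each camera call takes 0.05 s, during which the arm holds its last target. There are 200 camera calls.

## Working session

There is one attempt and no reset: what is moved stays moved. The work goes in short steps, Python scripts to look and compute and a tool call to move; the robot and the scene stay as the last step left them, time stands still between calls to the robot, and variables do not carry over. Pictures are saved under pics/ and viewed, at most 14 in all, crops included, and the job is handed in when it is done.

Besides the shell and the picture viewer there is one more tool, called after "Call:" as a command line: name --argument value ..., lists and objects as JSON in quotes. step_arm: Moves the arm, as the interface text tells. Scaled input: -1 to 1 covers 30 mm each way for a shift and 0.15 rad each way for a turn. Its arguments: {"type":"object","properties":{"travel":{"type":"array","items":{"type":"array","items":{"type":"number"}}},"rot":{"type":"array","items":{"type":"array","items":{"type":"number"}}},"hand":{"type":"number"},"force":{"type":"number"}},"required":["travel","rot"]}

```bash
mkdir -p pics; cat > h.py <<'E'
import numpy as np, cv2
from bench import robot
def cap(n,save=None):
    c=robot.capture(n)
    if save: cv2.imwrite('pics/'+save,c['frame'][:,:,::-1])
    h,w=c['frame'].shape[:2]; f=h/2/np.tan(np.radians(c['fovy'])/2)
    u,v=np.meshgrid(np.arange(w),np.arange(h))
    xd=np.stack([(u-c['cx'])/f,(v-c['cy'])/f],-1); x=xd.copy()
    for _ in range(15): x=xd/(1+c['k1']*(x**2).sum(-1,keepdims=True))
    z=c['range_z'][...,None]
    P=np.concatenate([x*z,z],-1)@c['pose'][:3,:3].T+c['pose'][:3,3]
    P[c['range_z']==0]=np.nan
    return c,P
E
python3 - <<'E'
from h import *
for n in('top','side'):
    c,P=cap(n,n+'1.png'); np.save(n+'P.npy',P); np.save(n+'F.npy',c['frame']); print(n,c['pose'].round(3).tolist(),c['fovy'],c['k1'])
s=robot.read_state();print(s)
E
```

```text
top [[0.004, -0.991, 0.135, 0.417], [-1.0, -0.006, -0.009, -0.028], [0.01, -0.135, -0.991, 1.047], [0.0, 0.0, 0.0, 1.0]] 54.49483940090672 -0.0576166867187283
side [[0.998, -0.039, 0.039, 0.511], [-0.054, -0.533, 0.845, -0.823], [-0.012, -0.845, -0.534, 0.563], [0.0, 0.0, 0.0, 1.0]] 53.107805938035945 -0.041117765264035294
{'time': 0.1, 'q': array([-8.33200702e+01,  1.24744102e+01,  9.25215255e+01, -7.34278845e-04,
        7.51335884e+01, -6.42861400e+00]), 'joint_velocities': array([-0.02505863, -0.04151951, -0.27746108,  0.02441261,  0.06702752,
       -0.0654981 ]), 'tau': array([-4.18902364e-04, -3.98073363e+01, -3.04968846e+01, -1.25756051e-04,
        4.25577688e-03,  8.09798308e-06]), 'ee_pos': array([ 0.14167628, -0.60794855,  0.22855707]), 'orientation': array([[ 9.73941443e-01,  2.26799448e-01, -2.75264168e-04],
       [ 2.26799487e-01, -9.73938888e-01,  2.24383228e-03],
       [ 2.40809445e-04, -2.24779102e-03, -9.99997445e-01]]), 'force': array([-0.30158241,  0.6112262 , -0.21160447]), 'ft_torque': array([ 0.00386314, -0.01097362, -0.02196483]), 'gripper_force': 0.0, 'gripper_width': 0.08478425759009373}
```

View pics/top1.png

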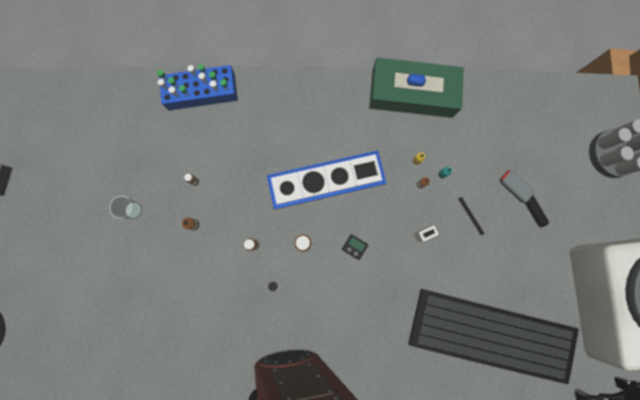

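View pics/side1.png

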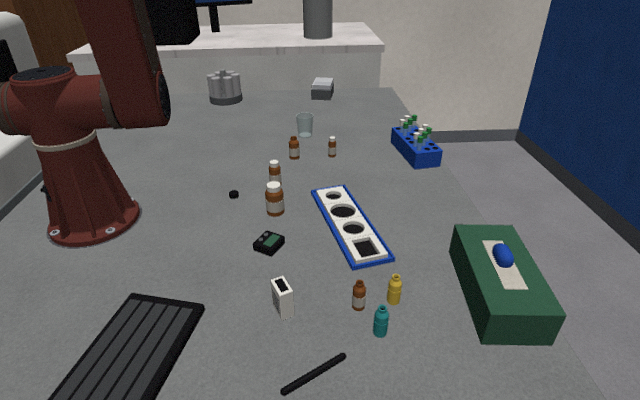

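The top view shows the small capped bottle at (190,178), the medium at (250,244), the large at (303,243) and the cartridge at (428,233). The open ones are at (190,223) and (424,182). The recesses run small (287,188), large (313,182), medium (340,176), slot (366,170). The side view agrees with this.

```bash
python3 - <<'E'
from h import *
P=np.load('topP.npy');F=np.load('topF.npy').astype(int)
for n,(u,v),zlo in [('small',(190,178),.05),('med',(250,244),.058),('large',(303,243),.066),('cart',(428,233),.05),('obot',(190,223),.04),('ovial',(424,182),.04)]:
    w=P[v-16:v+17,u-16:u+17].reshape(-1,3); f=F[v-16:v+17,u-16:u+17].reshape(-1,3)
    m=(w[:,2]>zlo)&(w[:,2]<.1); q=w[m]
    print(n,m.sum(),q.mean(0).round(4),((q.max(0)+q.min(0))/2).round(4),(q.max(0)-q.min(0)).round(3))
    if n=='cart': r=cv2.minAreaRect((q[:,:2]*1000).astype(np.float32)); print(r)
# recesses
cs=[]
for n,(u,v),R in [('small',(287,188),12),('large',(313,182),15),('med',(340,176),13),('slot',(366,170),13)]:
    m=np.zeros(F.shape[:2],np.uint8); m[v-R:v+R+1,u-R:u+R+1]=(F[v-R:v+R+1,u-R:u+R+1].sum(-1)<250)
    k,l,st,ce=cv2.connectedComponentsWithStats(m); i=l[v,u]
    q=P[l==i]; print(n,st[i],q.mean(0).round(4),np.median(q[:,2]).round(4)); cs.append(q.mean(0))
cs=np.array(cs); print(np.diff(cs,axis=0).round(4), np.linalg.norm(np.diff(cs[:,:2],axis=0),axis=1))
# plate outline (white+blue) z
m=((F[...,2]-F[...,0])>40); q=P[140:215,260:395][m[140:215,260:395]]; print(cv2.minAreaRect((q[:,:2]*1000).astype(np.float32)))
E
```

```text
small 61 [0.6072 0.301  0.0609] [0.6063 0.3015 0.0597] [0.019 0.02  0.018]
med 93 [0.4366 0.1373 0.0697] [0.437  0.1377 0.0668] [0.025 0.026 0.017]
large 159 [0.4412 0.004  0.0786] [0.4415 0.0045 0.0748] [0.037 0.033 0.017]
cart 194 [ 0.4657 -0.3129  0.0628] [ 0.4658 -0.3139  0.0592] [0.039 0.047 0.017]
((465.93072509765625, -314.3105163574219), (26.075136184692383, 45.61371612548828), 23.710657119750977)
obot 138 [0.488  0.2969 0.0585] [0.4882 0.3003 0.0559] [0.028 0.034 0.032]
ovial 67 [ 0.6021 -0.3121  0.0532] [ 0.6037 -0.3139  0.0522] [0.021 0.023 0.024]
small [281 182  12  12 119] [0.5913 0.0516 0.0047] 0.0043
large [303 172  21  20 314] [ 0.608  -0.0201  0.0047] 0.0046
med [332 169  15  15 188] [ 0.6248 -0.0915  0.0046] 0.0048
slot [355 162  22  16 244] [nan nan nan] nan
[[ 0.0167 -0.0717  0.    ]
 [ 0.0167 -0.0714 -0.0001]
 [    nan     nan     nan]] [0.07360913 0.07329493        nan]
((606.9725952148438, -55.67054748535156), (99.1152572631836, 314.8777770996094), 16.691686630249023)
```

Call:
step_arm --travel '[[0,0,0],[0,0,0],[0,0,0],[0,0,0],[0,0,0],[0,0,0],[0,0,0],[0,0,0],[0,0,0],[0,0,0],[0,0,0],[0,0,0],[0,0,0]]' --rot '[[0,0,-1],[0,0,-1],[0,0,-1],[0,0,-1],[0,0,-1],[0,0,-1],[0,0,-1],[0,0,-1],[0,0,-1],[0,0,-1],[0,0,-1],[0,0,-0.7],[0,0,0]]' --hand 1 --force 40

```text
time: 1.72
ee_pos: [0.1417, -0.6083, 0.2291]
orientation: [[-0.4, 0.916, -0.0], [0.916, 0.4, 0.001], [0.001, 0.0, -1.0]]
force: [0.1, 0.5, 0.9]
gripper_width: 0.085
gripper_force: 0.0
```

Call:
step_arm --travel '[[0.33,0.99,0],[0.33,0.99,0],[0.33,0.99,0],[0.33,0.99,0],[0.33,0.99,0],[0.33,0.99,0],[0.33,0.99,0],[0.33,0.99,0],[0.33,0.99,0],[0.33,0.99,0],[0.33,0.99,0],[0.33,0.99,0],[0.33,0.99,0],[0.33,0.99,0],[0,0,0]]' --rot '[[0,0,0],[0,0,0],[0,0,0],[0,0,0],[0,0,0],[0,0,0],[0,0,0],[0,0,0],[0,0,0],[0,0,0],[0,0,0],[0,0,0],[0,0,0],[0,0,0],[0,0,0]]'

```text
time: 3.6
ee_pos: [0.468, -0.3134, 0.2295]
orientation: [[-0.403, 0.915, -0.0], [0.915, 0.403, 0.001], [0.001, 0.0, -1.0]]
force: [0.1, -0.0, -0.3]
gripper_width: 0.0855
gripper_force: 0.0
```

```bash
cat >> h.py <<'E'
def box(P,c,zlo,zhi,r=.04):
    q=P.reshape(-1,3); m=(np.hypot(q[:,0]-c[0],q[:,1]-c[1])<r)&(q[:,2]>zlo)&(q[:,2]<zhi); return q[m]
def go(p,yaw):
    s=robot.read_state(); R=s['orientation']; d=R.T@(np.array(p)-s['ee_pos'])*1000/30
    y=np.degrees(np.arctan2(R[1,1],R[0,1])); print('units',d.round(2),'rot',round(-np.radians(yaw-y)/.15,2),'max',abs(d).max().round(2))
E
python3 - <<'E'
from h import *
c,P=cap('wrist','w1.png'); print(c['pose'].round(3).tolist())
q=box(P,(.466,-.313),.055,.075); print(len(q),q.mean(0)); print(cv2.minAreaRect((q[:,:2]*1000).astype(np.float32)))
E
```

```text
[[0.915, 0.386, 0.114, 0.439], [0.403, -0.878, -0.258, -0.247], [0.0, 0.282, -0.959, 0.373], [0.0, 0.0, 0.0, 1.0]]
936 [ 0.46799933 -0.31275522  0.06353804]
((468.6112365722656, -314.4083251953125), (25.972074508666992, 44.90873336791992), 23.206972122192383)
```

View pics/w1.png

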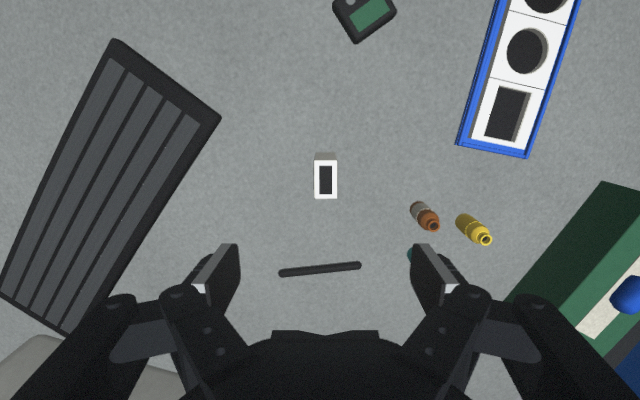

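The wrist view shows the cartridge centred between the jaws at (326,178), with the open vial and yellow look-alike well clear at (425,215). Next: descend, grip and lift.

Call:
step_arm --travel '[[0,0,1],[0,0,1],[0,0,1],[0,0,1],[0,0,1],[0,0,0.7],[0,0,0.5],[0,0,0.3],[0,0,0]]' --rot '[[0,0,0.06],[0,0,0],[0,0,0],[0,0,0],[0,0,0],[0,0,0],[0,0,0],[0,0,0],[0,0,0]]'

```text
time: 4.78
ee_pos: [0.4666, -0.315, 0.0345]
orientation: [[-0.393, 0.92, -0.001], [0.92, 0.393, 0.0], [0.001, -0.0, -1.0]]
force: [0.4, 0.3, 0.3]
gripper_width: 0.0853
gripper_force: 0.0
```

Call:
step_arm --travel '[[0,0,0],[0,0,0],[0,0,0],[0,0,0],[0,0,0],[0,0,0],[0,0,0],[0,0,0]]' --rot '[[0,0,0],[0,0,0],[0,0,0],[0,0,0],[0,0,0],[0,0,0],[0,0,0],[0,0,0]]' --hand 0

```text
time: 5.78
ee_pos: [0.4674, -0.3151, 0.0354]
orientation: [[-0.393, 0.919, 0.001], [0.919, 0.393, -0.0], [-0.001, 0.0, -1.0]]
force: [-0.5, 1.5, 5.4]
gripper_width: 0.0252
gripper_force: 44.8
```

Call:
step_arm --travel '[[0,0,-0.3],[0,0,-0.6],[0,0,-1],[0,0,-1],[0,0,-1],[0,0,-0.8],[0,0,0]]' --rot '[[0,0,0],[0,0,0],[0,0,0],[0,0,0],[0,0,0],[0,0,0],[0,0,0]]'

```text
time: 6.65
ee_pos: [0.4686, -0.3164, 0.1793]
orientation: [[-0.393, 0.919, 0.005], [0.919, 0.393, -0.005], [-0.006, 0.003, -1.0]]
force: [0.5, -0.2, -1.2]
gripper_width: 0.0252
gripper_force: 44.0
```

```bash
python3 - <<'E'
from h import *
c,P=cap('wrist','w2.png'); np.save('w2P.npy',P); np.save('w2F.npy',c['frame'])
go((.6414,-.1626,.15),13.2)
E
```

```text
units [2.41 7.33 0.91] rot 1.16 max 7.33
```

View pics/w2.png

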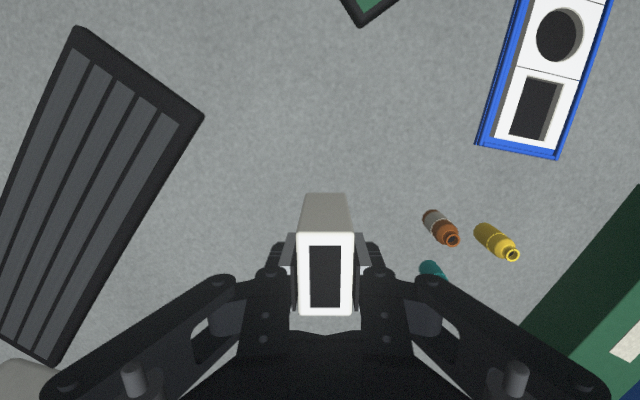

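The wrist view shows the cartridge held square at (325,275) and the tray's slot at (535,105). Next I carry it over the slot.

Call:
step_arm --travel '[[0.15,0.45,0],[0.3,0.92,0],[0.3,0.92,0],[0.3,0.92,0],[0.3,0.92,0],[0.3,0.92,0],[0.3,0.92,0],[0.3,0.92,0],[0.15,0.45,0],[0,0,0],[0,0,0],[0,0,0]]' --rot '[[0,0,0],[0,0,0],[0,0,0],[0,0,0],[0,0,0],[0,0,0],[0,0,0],[0,0,0],[0,0,0],[0,0,0.6],[0,0,0.56],[0,0,0]]'

```text
time: 8.2
ee_pos: [0.6405, -0.1618, 0.1746]
orientation: [[-0.229, 0.973, -0.002], [0.973, 0.229, 0.001], [0.001, -0.002, -1.0]]
force: [0.1, 0.2, -1.0]
gripper_width: 0.0255
gripper_force: 44.0
```

```bash
python3 - <<'E'
from h import *
c,P=cap('wrist','w3.png'); F=c['frame'].astype(int)
np.save('w3P.npy',P)
# white plate tops z~15mm & recess floors from depth
q=P.reshape(-1,3); f=F.reshape(-1,3)
for n,p in [('slot',(.6414,-.1626)),('med',(.6248,-.0915)),('large',(.608,-.020)),('small',(.5913,.0516))]:
    m=(np.hypot(q[:,0]-p[0],q[:,1]-p[1])<.034)&(f.sum(1)<250)&(q[:,2]<.012)&(q[:,2]>-.002)
    if m.sum()>50: a=q[m]; print(n,m.sum(),a.mean(0).round(4),cv2.minAreaRect((a[:,:2]*1000).astype(np.float32)))
m=(f[:,2]-f[:,0]>60)&(q[:,2]>.006)&(q[:,2]<.02); print(cv2.minAreaRect((q[m][:,:2]*1000).astype(np.float32)))
go((.6414,-.1626,.05),13.2)
E
```

```text
slot 1474 [ 0.6416 -0.1552  0.0048] ((642.074462890625, -156.20631408691406), (41.106388092041016, 45.06209182739258), 12.404570579528809)
med 1832 [ 0.626  -0.0899  0.0049] ((625.9999389648438, -90.40531921386719), (48.63756561279297, 48.72039794921875), 78.14756774902344)
large 3244 [ 0.6089 -0.0183  0.0049] ((608.9566040039062, -19.458675384521484), (60.734100341796875, 57.032379150390625), 12.784770011901855)
((628.0927734375, -99.30809783935547), (95.94808197021484, 220.52798461914062), 13.301132202148438)
units [-0.03  0.03  4.16] rot 0.01 max 4.16
```

View pics/w3.png

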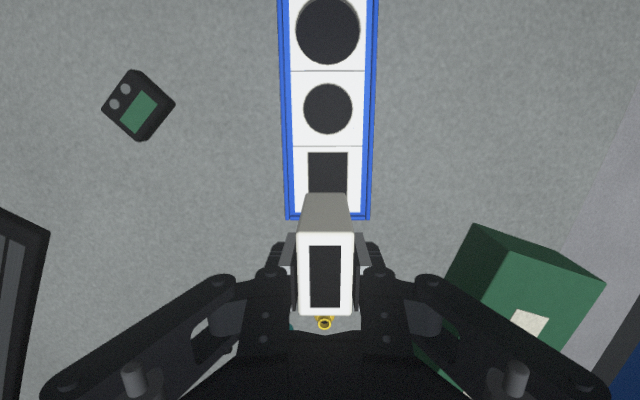

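The wrist view shows the cartridge at (325,275) lined up with the slot, whose visible part is at (327,175). I lower it to about 1 mm above the floor.

Call:
step_arm --travel '[[0,0.07,0.6],[0,0,1],[0,0,1],[0,0,0.8],[0,0,0.5],[0,0,0.3],[0,0,0.2],[0,0,0]]' --rot '[[0,0,0],[0,0,0],[0,0,0],[0,0,0],[0,0,0],[0,0,0],[0,0,0],[0,0,0]]'

```text
time: 9.25
ee_pos: [0.6434, -0.1617, 0.044]
orientation: [[-0.228, 0.974, 0.0], [0.974, 0.228, -0.0], [-0.0, 0.0, -1.0]]
force: [-0.1, 0.0, -0.7]
gripper_width: 0.0258
gripper_force: 44.0
```

Call:
step_arm --travel '[[0,0,0.06],[0,0,0.05],[0,0,0]]' --rot '[[0,0,0],[0,0,0],[0,0,0]]'

```text
time: 9.62
ee_pos: [0.6433, -0.1617, 0.0407]
orientation: [[-0.228, 0.974, 0.0], [0.974, 0.228, -0.0], [-0.0, 0.0, -1.0]]
force: [0.6, 0.3, -0.9]
gripper_width: 0.0252
gripper_force: 44.0
```

Call:
step_arm --travel '[[0,0,0.02],[0,0,0]]' --rot '[[0,0,0],[0,0,0]]'

```text
time: 9.88
ee_pos: [0.6434, -0.1617, 0.0404]
orientation: [[-0.228, 0.974, 0.0], [0.974, 0.228, -0.0], [-0.0, 0.0, -1.0]]
force: [-0.9, -0.1, 1.3]
gripper_width: 0.0253
gripper_force: 44.4
```

Call:
step_arm --travel '[[0,0,0],[0,0,0],[0,0,0],[0,0,0],[0,0,0],[0,0,0],[0,0,-0.5],[0,0,-1],[0,0,-1],[0,0,-1],[0,0,-1],[0,0,0]]' --rot '[[0,0,0],[0,0,0],[0,0,0],[0,0,0],[0,0,0],[0,0,0],[0,0,0],[0,0,0],[0,0,0],[0,0,0],[0,0,0],[0,0,0]]' --hand 1

```text
time: 11.38
ee_pos: [0.646, -0.1626, 0.1801]
orientation: [[-0.228, 0.974, 0.008], [0.974, 0.228, -0.003], [-0.005, 0.008, -1.0]]
force: [-0.2, -0.2, 0.0]
gripper_width: 0.0854
gripper_force: 0.0
```

```bash
python3 - <<'E'
from h import *
c,P=cap('wrist','w4.png')
q=box(P,(.6427,-.1615),.05,.08); print(len(q),q.mean(0)); print(cv2.minAreaRect((q[:,:2]*1000).astype(np.float32)),np.median(q[:,2]))
c,P=cap('top')
for p,z in [((.4366,.1373),.064),((.4412,.004),.07),((.607,.301),.055)]:
    a=box(P,p,z,.1); print(len(a),a.mean(0).round(4))
go((.4415,.004,.18),13.2)
E
```

```text
1402 [ 0.64273276 -0.15891257  0.06800796]
((643.0635375976562, -160.91323852539062), (25.79232406616211, 43.603965759277344), 12.921798706054688) 0.06869049873504027
78 [0.4362 0.1389 0.0713]
148 [0.4411 0.0042 0.0795]
48 [0.6075 0.3022 0.0629]
units [ 6.91 -5.29 -0.16] rot -0.0 max 6.91
```

The cartridge is seated at (0.643,-0.161), with its top at 69 mm. Next is the large bottle.

Call:
step_arm --travel '[[0.3,-0.23,0],[0.9,-0.69,0],[0.9,-0.69,0],[0.9,-0.69,0],[0.9,-0.69,0],[0.9,-0.69,0],[0.9,-0.69,0],[0.9,-0.69,0],[0.3,-0.23,0],[0,0,0],[0,0,0]]' --rot '[[0,0,0],[0,0,0],[0,0,0],[0,0,0],[0,0,0],[0,0,0],[0,0,0],[0,0,0],[0,0,0],[0,0,0],[0,0,0]]'

```text
time: 12.85
ee_pos: [0.4422, 0.0032, 0.1749]
orientation: [[-0.228, 0.974, 0.001], [0.974, 0.228, -0.0], [-0.0, 0.0, -1.0]]
force: [-0.1, 0.7, 0.1]
gripper_width: 0.0852
gripper_force: 0.0
```

```bash
python3 - <<'E'
from h import *
c,P=cap('wrist','w5.png')
q=box(P,(.441,.004),.07,.09); a=(q.min(0)+q.max(0))/2; print(len(q),q.mean(0),a,np.ptp(q,axis=0))
go((a[0],a[1],.04),13.2)
E
```

```text
1232 [0.44323011 0.00738633 0.07932547] [0.44358529 0.00627263 0.0759273 ] [0.03350818 0.03419237 0.01144902]
units [0.09 0.06 4.5 ] rot -0.01 max 4.5
```

Call:
step_arm --travel '[[0.09,0.05,0.6],[0,0,1],[0,0,1],[0,0,1],[0,0,0.6],[0,0,0.3],[0,0,0]]' --rot '[[0,0,0],[0,0,0],[0,0,0],[0,0,0],[0,0,0],[0,0,0],[0,0,0]]'

```text
time: 13.78
ee_pos: [0.4424, 0.0064, 0.0395]
orientation: [[-0.227, 0.974, -0.001], [0.974, 0.227, 0.0], [0.0, -0.001, -1.0]]
force: [0.1, 0.3, 0.5]
gripper_width: 0.0853
gripper_force: 0.0
```

Call:
step_arm --travel '[[0,0,0],[0,0,0],[0,0,0],[0,0,0],[0,0,0],[0,0,0],[0,0,0]]' --rot '[[0,0,0],[0,0,0],[0,0,0],[0,0,0],[0,0,0],[0,0,0],[0,0,0]]' --hand 0

```text
time: 14.65
ee_pos: [0.4435, 0.0066, 0.041]
orientation: [[-0.228, 0.974, 0.002], [0.974, 0.228, -0.0], [-0.001, 0.002, -1.0]]
force: [-0.6, 0.5, 6.2]
gripper_width: 0.0424
gripper_force: 40.6
```

Call:
step_arm --travel '[[0,0,-0.3],[0,0,-0.6],[0,0,-1],[0,0,-1],[0,0,-1],[0,0,-0.7],[0,0,0]]' --rot '[[0,0,0],[0,0,0],[0,0,0],[0,0,0],[0,0,0],[0,0,0],[0,0,0]]'

```text
time: 15.52
ee_pos: [0.4433, 0.0066, 0.1794]
orientation: [[-0.228, 0.974, 0.004], [0.974, 0.228, -0.001], [-0.001, 0.003, -1.0]]
force: [-1.1, -1.2, -2.6]
gripper_width: 0.0423
gripper_force: 41.4
```

```bash
python3 - <<'E'
from h import *
c,P=cap('wrist','w6.png')
go((.609,-.0192,.175),13.2)
E
```

```text
units [-2.11  5.22  0.1 ] rot -0.0 max 5.22
```

View pics/w6.png

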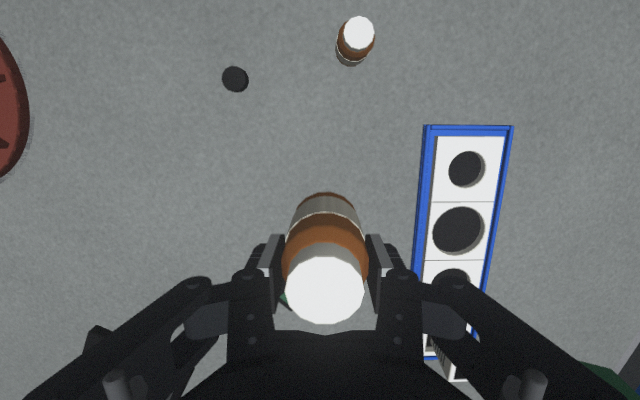

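The wrist view shows the large bottle held upright at (325,260), and the large recess at (458,230). Next I carry it there.

Call:
step_arm --travel '[[-0.18,0.45,0],[-0.35,0.87,0],[-0.35,0.87,0],[-0.35,0.87,0],[-0.35,0.87,0],[-0.35,0.87,0],[-0.18,0.42,0],[0,0,0],[0,0,0]]' --rot '[[0,0,0],[0,0,0],[0,0,0],[0,0,0],[0,0,0],[0,0,0],[0,0,0],[0,0,0],[0,0,0]]'

```text
time: 16.7
ee_pos: [0.6081, -0.019, 0.177]
orientation: [[-0.228, 0.974, -0.002], [0.974, 0.228, 0.0], [0.001, -0.002, -1.0]]
force: [-0.3, 0.4, -1.7]
gripper_width: 0.042
gripper_force: 41.4
```

```bash
python3 - <<'E'
from h import *
c,P=cap('wrist'); F=c['frame'].astype(int); q=P.reshape(-1,3); f=F.reshape(-1,3)
m=(np.hypot(q[:,0]-.592,q[:,1]-.0519)<.034)&(f.sum(1)<250)&(q[:,2]<.012)&(q[:,2]>-.002)
a=q[m]; print('small seat',m.sum(),a.mean(0).round(4),cv2.minAreaRect((a[:,:2]*1000).astype(np.float32)))
b=box(P,(.437,.138),.064,.09); print('med',len(b),b.mean(0).round(4))
go((.609,-.0192,.047),13.2)
E
```

```text
small seat 1212 [0.5923 0.0521 0.0049] ((592.4833984375, 51.47344207763672), (39.72615051269531, 39.434967041015625), 12.674290657043457)
med 0 [nan nan nan]
units [-0.02  0.03  4.34] rot -0.0 max 4.34<stdin>:5: RuntimeWarning: Mean of empty slice.
  ret = um.true_divide(
```

Call:
step_arm --travel '[[0,0.03,0.6],[0,0,1],[0,0,1],[0,0,0.8],[0,0,0.5],[0,0,0.25],[0,0,0.12],[0,0,0.03],[0,0,0]]' --rot '[[0,0,0],[0,0,0],[0,0,0],[0,0,0],[0,0,0],[0,0,0],[0,0,0],[0,0,0],[0,0,0]]'

```text
time: 17.88
ee_pos: [0.6109, -0.0191, 0.0498]
orientation: [[-0.228, 0.974, 0.002], [0.974, 0.228, -0.0], [-0.001, 0.002, -1.0]]
force: [0.7, 0.4, -2.2]
gripper_width: 0.0425
gripper_force: 41.4
```

Call:
step_arm --travel '[[0,-0.05,0.06],[0,0,0.05],[0,0,0.02],[0,0,0]]' --rot '[[0,0,0],[0,0,0],[0,0,0],[0,0,0]]'

```text
time: 18.38
ee_pos: [0.6088, -0.0194, 0.046]
orientation: [[-0.228, 0.974, -0.0], [0.974, 0.228, -0.0], [-0.0, -0.0, -1.0]]
force: [-2.7, 0.4, 6.2]
gripper_width: 0.0424
gripper_force: 42.1
```

Contact on the floor. Release, lift and go to the medium bottle.

Call:
step_arm --travel '[[0,0,0],[0,0,0],[0,0,0],[0,0,0],[0,0,0],[0,0,0],[0,0,-0.5],[0,0,-1],[0,0,-1],[0,0,-1],[0,0,-0.8],[0,0,0]]' --rot '[[0,0,0],[0,0,0],[0,0,0],[0,0,0],[0,0,0],[0,0,0],[0,0,0],[0,0,0],[0,0,0],[0,0,0],[0,0,0],[0,0,0]]' --hand 1

```text
time: 19.88
ee_pos: [0.6111, -0.0197, 0.1781]
orientation: [[-0.228, 0.974, 0.007], [0.974, 0.228, -0.001], [-0.003, 0.007, -1.0]]
force: [0.5, -0.0, 0.0]
gripper_width: 0.0854
gripper_force: 0.0
```

Call:
step_arm --travel '[[0.4,-0.27,0],[0.9,-0.62,0],[0.9,-0.62,0],[0.9,-0.62,0],[0.9,-0.62,0],[0.9,-0.62,0],[0.9,-0.62,0],[0.6,-0.4,0],[0,0,0],[0,0,0]]' --rot '[[0,0,0],[0,0,0],[0,0,0],[0,0,0],[0,0,0],[0,0,0],[0,0,0],[0,0,0],[0,0,0],[0,0,0]]'

```text
time: 21.12
ee_pos: [0.437, 0.1373, 0.1739]
orientation: [[-0.228, 0.974, 0.0], [0.974, 0.228, -0.0], [-0.001, 0.0, -1.0]]
force: [0.3, -0.1, -0.1]
gripper_width: 0.0854
gripper_force: 0.0
```

```bash
python3 - <<'E'
from h import *
c,P=cap('wrist','w7.png')
q=box(P,(.437,.138),.064,.085); a=(q.min(0)+q.max(0))/2; print(len(q),q.mean(0),a,np.ptp(q,axis=0))
go((a[0],a[1],.038),13.2)
c,P=cap('top')
b=box(P,(.609,-.019),.07,.1); print('large',len(b),b.mean(0),b.max(0)[2])
E
```

```text
616 [0.43884284 0.14153892 0.07135313] [0.43904034 0.14052086 0.06879615] [0.02402209 0.02464206 0.00954179]
units [0.1  0.08 4.53] rot -0.01 max 4.53
large 159 [ 0.60504882 -0.02185079  0.08300015] 0.08908695266868605
```

Call:
step_arm --travel '[[0.09,0.06,0.6],[0,0,1],[0,0,1],[0,0,1],[0,0,0.6],[0,0,0.3],[0,0,0]]' --rot '[[0,0,0],[0,0,0],[0,0,0],[0,0,0],[0,0,0],[0,0,0],[0,0,0]]'

```text
time: 22.1
ee_pos: [0.4379, 0.1402, 0.0386]
orientation: [[-0.227, 0.974, -0.001], [0.974, 0.227, -0.0], [0.0, -0.001, -1.0]]
force: [-0.3, 0.1, -0.6]
gripper_width: 0.0857
gripper_force: 0.0
```

Call:
step_arm --travel '[[0,0,0],[0,0,0],[0,0,0],[0,0,0],[0,0,0],[0,0,0],[0,0,0],[0,0,0]]' --rot '[[0,0,0],[0,0,0],[0,0,0],[0,0,0],[0,0,0],[0,0,0],[0,0,0],[0,0,0]]' --hand 0

```text
time: 23.1
ee_pos: [0.4386, 0.1407, 0.0399]
orientation: [[-0.228, 0.974, 0.001], [0.974, 0.228, 0.0], [-0.0, 0.001, -1.0]]
force: [-1.2, 0.5, 6.4]
gripper_width: 0.03
gripper_force: 39.4
```

Call:
step_arm --travel '[[0,0,-0.3],[0,0,-0.6],[0,0,-1],[0,0,-1],[0,0,-1],[0,0,-0.9],[0,0,0]]' --rot '[[0,0,0],[0,0,0],[0,0,0],[0,0,0],[0,0,0],[0,0,0],[0,0,0]]'

```text
time: 23.98
ee_pos: [0.4395, 0.1409, 0.1853]
orientation: [[-0.228, 0.974, 0.006], [0.974, 0.228, 0.001], [-0.0, 0.006, -1.0]]
force: [0.3, -0.3, -0.9]
gripper_width: 0.0297
gripper_force: 39.8
```

```bash
python3 - <<'E'
from h import *
c,P=cap('wrist','w8.png')
go((.626,-.0903,.18),13.2)
E
```

```text
units [-8.92  4.34  0.13] rot -0.0 max 8.92
```

View pics/w8.png

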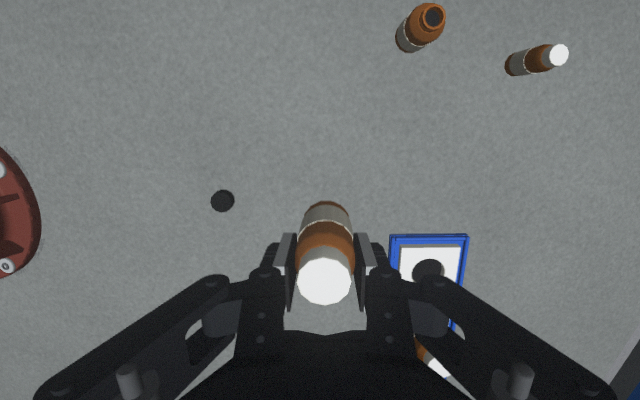

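The wrist view shows the medium bottle held upright at (325,255). The open bottle at (425,25) and small capped vial at (540,60) are untouched. Carry over.

Call:
step_arm --travel '[[-0.4,0.2,0],[-0.9,0.44,0],[-0.9,0.44,0],[-0.9,0.44,0],[-0.9,0.44,0],[-0.9,0.44,0],[-0.9,0.44,0],[-0.9,0.44,0],[-0.9,0.44,0],[-0.9,0.44,0],[-0.4,0.18,0],[0,0,0],[0,0,0]]' --rot '[[0,0,0],[0,0,0],[0,0,0],[0,0,0],[0,0,0],[0,0,0],[0,0,0],[0,0,0],[0,0,0],[0,0,0],[0,0,0],[0,0,0],[0,0,0]]'

```text
time: 25.65
ee_pos: [0.6245, -0.089, 0.1822]
orientation: [[-0.228, 0.974, -0.002], [0.974, 0.228, 0.001], [0.001, -0.002, -1.0]]
force: [-0.9, 0.4, -0.3]
gripper_width: 0.03
gripper_force: 39.8
```

```bash
python3 - <<'E'
from h import *
c,P=cap('wrist')
b=box(P,(.609,-.019),.075,.1); print('large',len(b),b.mean(0),(b.min(0)+b.max(0))/2,np.median(b[:,2]))
go((.626,-.0903,.045),13.2)
E
```

```text
large 1437 [ 0.60917982 -0.02033902  0.08478682] [ 0.60929486 -0.02047634  0.08461238] 0.08479048073311754
units [-0.06  0.04  4.58] rot 0.0 max 4.58
```

Call:
step_arm --travel '[[-0.04,0,0.6],[0,0,1],[0,0,1],[0,0,0.9],[0,0,0.5],[0,0,0.3],[0,0,0.2],[0,0,0.05],[0,0,0]]' --rot '[[0,0,0],[0,0,0],[0,0,0],[0,0,0],[0,0,0],[0,0,0],[0,0,0],[0,0,0],[0,0,0]]'

```text
time: 26.82
ee_pos: [0.6264, -0.0911, 0.0473]
orientation: [[-0.228, 0.974, 0.001], [0.974, 0.228, -0.0], [-0.001, 0.001, -1.0]]
force: [-0.5, -0.0, -0.0]
gripper_width: 0.0302
gripper_force: 39.8
```

Call:
step_arm --travel '[[0,0,0.04],[0,0,0.04],[0,0,0.02],[0,0,0]]' --rot '[[0,0,0],[0,0,0],[0,0,0],[0,0,0]]'

```text
time: 27.32
ee_pos: [0.6264, -0.0911, 0.0449]
orientation: [[-0.228, 0.974, 0.001], [0.974, 0.228, -0.0], [-0.001, 0.001, -1.0]]
force: [-1.2, -0.2, 4.3]
gripper_width: 0.03
gripper_force: 40.3
```

Call:
step_arm --travel '[[0,0,0],[0,0,0],[0,0,0],[0,0,0],[0,0,0],[0,0,0],[0,0,-0.5],[0,0,-1],[0,0,-1],[0,0,-1],[0,0,-0.9],[0,0,0]]' --rot '[[0,0,0],[0,0,0],[0,0,0],[0,0,0],[0,0,0],[0,0,0],[0,0,0],[0,0,0],[0,0,0],[0,0,0],[0,0,0],[0,0,0]]' --hand 1

```text
time: 28.82
ee_pos: [0.6283, -0.0915, 0.1801]
orientation: [[-0.228, 0.974, 0.008], [0.974, 0.228, -0.002], [-0.004, 0.007, -1.0]]
force: [-0.1, 0.2, -0.2]
gripper_width: 0.0851
gripper_force: 0.0
```

Call:
step_arm --travel '[[0.4,0.08,0],[0.9,0.165,0],[0.9,0.165,0],[0.9,0.165,0],[0.9,0.165,0],[0.9,0.165,0],[0.9,0.165,0],[0.9,0.165,0],[0.9,0.165,0],[0.9,0.165,0],[0.9,0.165,0],[0.9,0.165,0],[0.9,0.165,0],[0.9,0.165,0],[0.8,0.14,0],[0,0,0],[0,0,0]]' --rot '[[0,0,0],[0,0,0],[0,0,0],[0,0,0],[0,0,0],[0,0,0],[0,0,0],[0,0,0],[0,0,0],[0,0,0],[0,0,0],[0,0,0],[0,0,0],[0,0,0],[0,0,0],[0,0,0],[0,0,0]]'

```text
time: 30.95
ee_pos: [0.6062, 0.3017, 0.1748]
orientation: [[-0.228, 0.974, -0.001], [0.974, 0.228, -0.001], [-0.001, -0.001, -1.0]]
force: [1.2, -1.0, -0.5]
gripper_width: 0.0854
gripper_force: 0.0
```

```bash
python3 - <<'E'
from h import *
c,P=cap('wrist','w9.png')
q=box(P,(.607,.302),.056,.08); a=(q.min(0)+q.max(0))/2; print(len(q),q.mean(0),a,np.ptp(q,axis=0))
go((a[0],a[1],.035),13.2)
c,P=cap('top')
b=box(P,(.626,-.09),.065,.1); print('med',len(b),b.mean(0),b.max(0)[2])
E
```

```text
331 [0.61007389 0.30665606 0.06321381] [0.61017875 0.3057248  0.060939  ] [0.01806137 0.01892613 0.00954776]
units [0.12 0.16 4.67] rot -0.01 max 4.67
med 84 [ 0.62379971 -0.09267846  0.07540644] 0.08018961523030199
```

View pics/w9.png

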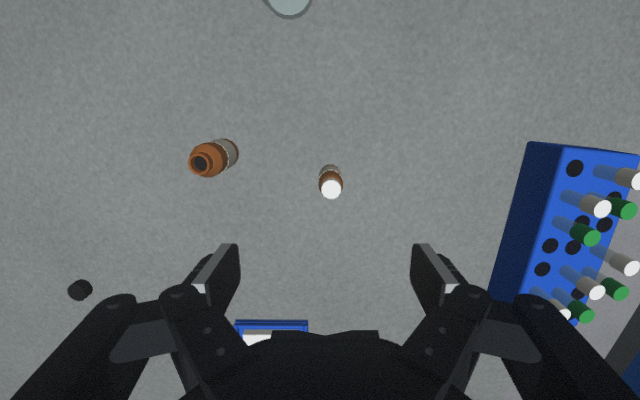

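The wrist view shows the small capped vial between the jaws at (331,188). The open bottle at (200,160) and the blue rack are both clear of the jaws. Next: descend and grip.

Call:
step_arm --travel '[[0.12,0.14,0.6],[0,0,1],[0,0,1],[0,0,1],[0,0,0.7],[0,0,0.35],[0,0,0]]' --rot '[[0,0,0],[0,0,0],[0,0,0],[0,0,0],[0,0,0],[0,0,0],[0,0,0]]'

```text
time: 31.92
ee_pos: [0.6095, 0.3063, 0.0351]
orientation: [[-0.228, 0.974, -0.001], [0.974, 0.228, -0.0], [-0.0, -0.001, -1.0]]
force: [-0.3, 0.3, 0.7]
gripper_width: 0.0856
gripper_force: 0.0
```

Call:
step_arm --travel '[[0,0,0],[0,0,0],[0,0,0],[0,0,0],[0,0,0],[0,0,0],[0,0,0],[0,0,0],[0,0,0]]' --rot '[[0,0,0],[0,0,0],[0,0,0],[0,0,0],[0,0,0],[0,0,0],[0,0,0],[0,0,0],[0,0,0]]' --hand 0

```text
time: 33.05
ee_pos: [0.6106, 0.3069, 0.037]
orientation: [[-0.228, 0.974, 0.002], [0.974, 0.228, 0.001], [0.0, 0.002, -1.0]]
force: [-0.7, -0.5, 5.0]
gripper_width: 0.0215
gripper_force: 39.6
```

Call:
step_arm --travel '[[0,0,-0.3],[0,0,-0.6],[0,0,-1],[0,0,-1],[0,0,-1],[0,0,-0.9],[0,0,0]]' --rot '[[0,0,0],[0,0,0],[0,0,0],[0,0,0],[0,0,0],[0,0,0],[0,0,0]]'

```text
time: 33.92
ee_pos: [0.612, 0.3074, 0.1844]
orientation: [[-0.228, 0.974, 0.007], [0.974, 0.228, 0.003], [0.001, 0.007, -1.0]]
force: [0.6, 0.9, -0.1]
gripper_width: 0.0217
gripper_force: 39.3
```

```bash
python3 - <<'E'
from h import *
c,P=cap('wrist','w10.png')
go((.5924,.0517,.18),13.2)
E
```

```text
units [-8.14 -2.53  0.05] rot -0.0 max 8.14
```

View pics/w10.png

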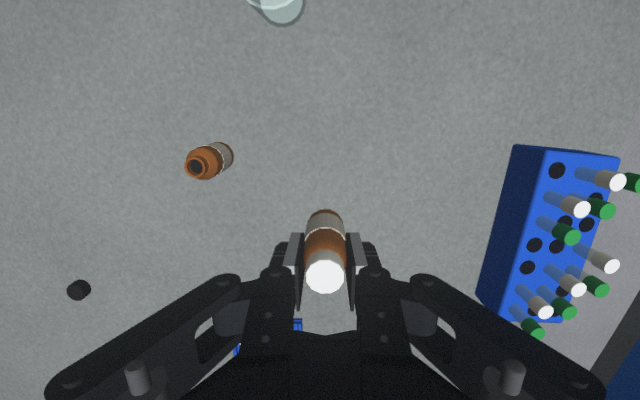

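The vial is held upright at (325,250). Carry it to the small recess.

Call:
step_arm --travel '[[-0.4,-0.12,0],[-0.92,-0.285,0],[-0.92,-0.285,0],[-0.92,-0.285,0],[-0.92,-0.285,0],[-0.92,-0.285,0],[-0.92,-0.285,0],[-0.92,-0.285,0],[-0.92,-0.285,0],[-0.4,-0.13,0],[0,0,0],[0,0,0]]' --rot '[[0,0,0],[0,0,0],[0,0,0],[0,0,0],[0,0,0],[0,0,0],[0,0,0],[0,0,0],[0,0,0],[0,0,0],[0,0,0],[0,0,0]]'

```text
time: 35.48
ee_pos: [0.5915, 0.0516, 0.1796]
orientation: [[-0.228, 0.974, -0.001], [0.974, 0.228, 0.001], [0.001, -0.001, -1.0]]
force: [1.0, 0.5, 0.7]
gripper_width: 0.0216
gripper_force: 39.3
```

```bash
python3 - <<'E'
from h import *
go((.5924,.0517,.042),13.2)
E
```

```text
units [-0.01  0.03  4.59] rot 0.0 max 4.59
```

Call:
step_arm --travel '[[0,0,0.6],[0,0,1],[0,0,1],[0,0,0.9],[0,0,0.5],[0,0,0.3],[0,0,0.15],[0,0,0.05],[0,0,0]]' --rot '[[0,0,0],[0,0,0],[0,0,0],[0,0,0],[0,0,0],[0,0,0],[0,0,0],[0,0,0],[0,0,0]]'

```text
time: 36.6
ee_pos: [0.5924, 0.0509, 0.0458]
orientation: [[-0.228, 0.974, 0.002], [0.974, 0.228, -0.0], [-0.0, 0.001, -1.0]]
force: [-0.1, -0.2, -0.1]
gripper_width: 0.022
gripper_force: 39.3
```

Call:
step_arm --travel '[[0,0,0.05],[0,0,0.05],[0,0,0.03],[0,0,0]]' --rot '[[0,0,0],[0,0,0],[0,0,0],[0,0,0]]'

```text
time: 37.1
ee_pos: [0.5921, 0.0509, 0.042]
orientation: [[-0.228, 0.974, 0.0], [0.974, 0.228, -0.0], [-0.0, 0.0, -1.0]]
force: [-2.3, -0.3, 4.5]
gripper_width: 0.0218
gripper_force: 39.8
```

Contact. Release, lift and back off sideways, then take a final look.

Call:
step_arm --travel '[[0,0,0],[0,0,0],[0,0,0],[0,0,0],[0,0,0],[0,0,0],[0,0,-0.5],[0,0,-1],[0,0,-1],[0,0,-1],[0,0,-1],[0,0,-1],[0,0,-1],[0,0,0],[0,0,0]]' --rot '[[0,0,0],[0,0,0],[0,0,0],[0,0,0],[0,0,0],[0,0,0],[0,0,0],[0,0,0],[0,0,0],[0,0,0],[0,0,0],[0,0,0],[0,0,0],[0,0,0],[0,0,0]]' --hand 1

```text
time: 38.98
ee_pos: [0.5912, 0.0509, 0.2357]
orientation: [[-0.228, 0.974, -0.001], [0.974, 0.228, 0.0], [0.0, -0.001, -1.0]]
force: [-0.2, 0.3, 0.3]
gripper_width: 0.0851
gripper_force: 0.0
```

Call:
step_arm --travel '[[0.5,-0.5,0],[0.8,-0.8,0],[0.8,-0.8,0],[0.8,-0.8,0],[0.5,-0.5,0],[0,0,0],[0,0,0]]' --rot '[[0,0,0],[0,0,0],[0,0,0],[0,0,0],[0,0,0],[0,0,0],[0,0,0]]'

```text
time: 39.85
ee_pos: [0.4698, 0.1267, 0.2359]
orientation: [[-0.228, 0.974, 0.0], [0.974, 0.228, -0.0], [-0.001, 0.0, -1.0]]
force: [0.0, -0.5, 0.5]
gripper_width: 0.0855
gripper_force: 0.0
```

```bash
python3 - <<'E'
from h import *
c,P=cap('top')
for n,p,z in [('small',(.5924,.0515),.055),('med',(.626,-.09),.065),('large',(.609,-.019),.07),('cart',(.6427,-.1615),.06),('obot',(.488,.297),.04),('ovial',(.602,-.312),.04)]:
    b=box(P,p,z,.1,.03); print(n,len(b),b.mean(0).round(4),np.median(b[:,2]).round(4))
cap('side','s2.png')
E
```

```text
small 52 [0.5884 0.047  0.0659] 0.0677
med 82 [ 0.6239 -0.0928  0.0757] 0.0763
large 158 [ 0.6046 -0.022   0.0834] 0.0846
cart 178 [ 0.6399 -0.1627  0.0681] 0.068
obot 0 [nan nan nan] nan
ovial 69 [ 0.6019 -0.3121  0.0525] 0.0518<stdin>:4: RuntimeWarning: Mean of empty slice.
  ret = um.true_divide(
  return _methods._mean(a, axis=axis, dtype=dtype,
  ret = ret.dtype.type(ret / rcount)
```

View pics/s2.png

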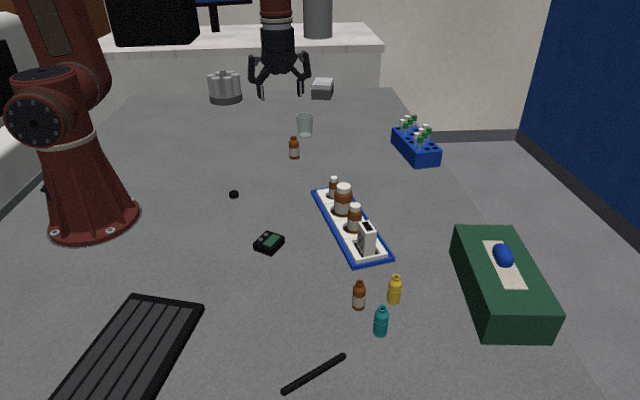

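The side view shows all four standing upright in their recesses, from (334,185) to (367,238). The open bottle at (294,148) and open vial at (359,296) are where they started.

```bash
python3 -c "
from bench import robot
print(robot.sign_off())"
```

```text
the job is handed in; nothing more can be done
None
```

I placed the three capped bottles and the cartridge upright in their matching recesses, left both opened bottles where they stood, and handed the job in at about 40 s of the 104 s allowed; no verdict came back.

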